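# Tip the loaf tin onto its base and lid it

## Task

The loaf tin is standing on its end against the edge of the wooden board: push its top so that it tips over that edge and lies on its base on the board, mouth up, without picking the tin up. Then take the steel lid by its red handle from the sloping stand and put it gently on the tin so that it sits fully down in the mouth all round. Leave the other things on the table where they are.

Things in the scene. Friction and masses are not known exactly. Their poses are not given: they have to be found in the camera images.
- board: Fixed wooden board 270 x 150 mm, 18 mm thick. Origin on the table surface under the middle of its near (robot side) 150 mm edge; x runs along its length away from the robot, z up.
- tin_mid (a point): Centre of the loose metal loaf tin, an open box 200 x 100 x 95 mm, walls 3 mm, 0.3 to 0.6 kg. It starts standing on its end (200 mm tall), mouth facing the robot, base within 4 mm of the board's near edge. z: along the 200 mm (up at start); y: across the 100 mm; x: from mouth (plane at -47.5 mm) to base (+47.5 mm), pointing down once the tin lies on its base.
- tin_heel (a point): Middle of the tin's lower edge on the board side at the start, between its base and the end it stands on. Axes as tin_mid. The board blocks this edge; the tin goes over by itself once tilted about 25 deg (its top pushed some 90 mm) and then lies along the board, this edge near the board's near edge.
- lid_grip (a point): Centre of the lid's red handle bar, 80 mm long (y), 12 wide (x), 16 tall (z), on two posts at y = +/-32 mm, 16 mm free under it. Lid: loose, steel, 0.25 kg, plate 210 (x) by 110 (y) by 3 mm; z is out of its upper face. This point is over the plate's middle, 27 mm above its underside. At the start it lies on the stand, sloping 27 deg: x rises away from the robot, z leans to the robot.
- lid_under (a point): Middle of the lid plate's underside; axes as lid_grip. Four inward-sloping tabs reach 11 mm below it and guide it into the tin's mouth with about 2.5 mm play each way; the plate then rests on the rim, this point in the mouth plane over tin_mid and the lid's x along the tin's length. Fits either way round.
- stand_pad (a point): Middle of the sloping rest of the fixed dark lid stand, where the lid's underside lies, 115 mm above the table. Axes level, z up, x away from the robot up the slope. Base 190 x 120 mm. A ledge at the low end stops the lid sliding; it comes free by lifting 15 mm square off the slope. The stand is on the left or the right, a white scale on the other side.
- scale: Fixed white kitchen scale, 190 x 170 mm, 38 mm tall, origin under its centre.
- bowl: Bystander: blue mixing bowl on the scale, 120 mm across, 50 mm tall, origin under its centre.
- jar: Bystander: glass flour jar, 80 mm across, 110 mm tall with a red cap, origin under its centre.
- oil: Bystander: amber oil bottle, 64 mm across, 190 mm tall with a yellow cap, origin under its centre.
- mug: Bystander: white mug, 80 mm across, 90 mm tall, handle to its +y, origin under its centre.
- brush: Bystander: pastry brush, lying along its x, handle to -x, origin under its middle.
Not all that is in view belongs to the job. What is shaped like the part that bears tin_mid but turquoise is not meant.

How it is judged:
On the way, in this order (a step that is already met when the one before it is completed fails the run):
1. the tin lies on its base on the board, mouth up, while the lid is still on its stand (angle between tin_mid's own x axis and vertical above 3.05 rad and angle between the z axis of tin_mid and the x axis of board, either way round below 0.4 rad and y of tin_mid in the frame of board between -0.045 and 0.045 m and x of tin_mid in the frame of board between 0.03 and 0.2 m and height (world z) of tin_mid below 0.075 m and distance of lid_grip from where it was at the start of the episode below 0.03 m), for 0.3 s.
2. the lid is lifted off its stand (distance between lid_grip and stand_pad above 0.07 m), for 0.1 s.
At the end, for the whole second after the job is handed in: Tin on its base on the board, mouth up (5 deg of level, 23 deg of the board's length, middle within 45 mm of its centre line and 30 to 200 mm in from its near edge); lid fully down on the rim (3 mm in height, 7 mm off-centre, 3 deg tilt, 5 deg turn); both released, at rest (angle between tin_mid's own x axis and vertical above 3.05 rad and angle between the z axis of tin_mid and the x axis of board, either way round below 0.4 rad and y of tin_mid in the frame of board between -0.045 and 0.045 m and x of tin_mid in the frame of board between 0.03 and 0.2 m and height (world z) of tin_mid below 0.075 m and x of lid_grip in the frame of tin_mid between -0.078 and -0.071 m and y of lid_grip in the frame of tin_mid between -0.007 and 0.007 m and z of lid_grip in the frame of tin_mid between -0.007 and 0.007 m and angle between the z axis of lid_grip and the x axis of tin_mid, either way round below 0.05 rad and angle between the x axis of lid_grip and the z axis of tin_mid, either way round below 0.09 rad and angle between lid_grip's own z axis and vertical below 0.1 rad and linear speed of each of tin, lid below 0.02 m/s); the robot touches nothing.
It fails at once if the tin is picked up instead of tipped: its lower edge rises more than 60 mm above the table (height (world z) of tin_heel above 0.06 m).
It fails at once if the lid is banged or pressed hard onto the tin (over 60 N) (contact force between lid and tin above 60 N).
It fails at once if a bystander (bowl, jar, bottle, mug or brush) is moved more than 40 mm (distance of any of bowl, jar, oil, mug, brush from where it was at the start of the episode above 0.04 m).
It also fails if it takes over 50 s, if anything falls off the work surface, if the arm or the gripper's body presses on something with over 40 N, if the wrist force passes 120 N, or if a joint passes its speed limit or range.

## Robot

A 6-joint arm with a two-finger parallel gripper is mounted at the origin on the work surface. World frame = base frame: x ahead of the robot, y to its left, z up, the work surface at z = 0. Lengths are in m, angles in rad, forces in N, time in s.
With the tool pointing down it reaches from about 0.325 to 0.925 m from the base axis. Payload 3.1 kg.
Tool frame: the origin (TCP) lies midway between the tips of the shut fingers; the grasp point (between the pads) lies env.pinch_z behind it (env.pinch_z is the distance from the TCP to the grasp point, in m); z points along the fingers, y is the line along which they close (so a half turn about z gives the same grasp; the last joint's range is limited). The gripper opens to 85 mm and grips with 20 to 120 N. Pads are 22 mm wide; open, the fingers measure 114 mm over their backs; the gripper's body (76 mm by 85 mm) begins 54 mm behind the grasp point. The pads swing forward as they close: fully open they stand 13 mm farther back than shut.
Start: joints at [1.076, 0.217, 1.613, -0, 1.311, -0.112], TCP at [0.233, 0.58, 0.231] pointing down, gripper open.
Joint ranges: [-2.75, 2.75], [-0.78, 2.1], [0.31, 2.55], [-1.13, 4.27], [0.13, 2.63], [-2.58, 2.58]. Speed limits (rad/s): [2.79, 2.79, 3.14, 3.14, 3.14, 3.14].

## Interface

Orientations are given as a unit quaternion [x, y, z, w].
In Python, from plant import env, imaging, close_job gives the robot as it stands.
- The arm moves only by the tool jog_arm, never from a script. Its arguments are lists of equal length, an entry for each row: "delta_pos": the shift along the world's x, y, z in m, a list of three; "spin": the turn about the world's z in rad; "grip": the finger opening in m, from 0 to 0.0854. A call has 1 to 8 rows; each row is the pose to reach, as a shift and turn from the pose commanded when the call began; what a row does not reach only later rows make up. A row lasts 1/10 s, in which the tool goes at most 50 mm and 8.59 degrees, less where a joint would pass 70% of its speed; a pose out of reach is approached as far as the arm can. A call with a gripper value outside its range is refused whole. The fingers move at their own pace and stop on an object; "squeeze" is the grip in N (left out, the last holds). Time passes only in rows, so rows that repeat a pose let the fingers close. It gives the time, the measured TCP pose, the force, the opening and the grip force at its end, in the units of the state.
- env.state(): the state, without advancing time (a new reading comes with each control period).
- imaging.camera(name): name is "scene" or "top" or "wrist"; returns (picture, depth): 420x560x3 uint8, red, green, blue; 420x560 float32, m along the optical axis (not along the pixel's ray), 0 where there is no reading.
- imaging.get_calibration(name): a dict with "K" (3x3 intrinsics, pixels), "k1" (the pictures are not rectified: a ray, as slopes to the right and down, at radius r is drawn at 1 + k1 r^2 times it, then the intrinsics apply), "T" (4x4, takes a point from camera to world coordinates). Camera axes: x right, y down, z forward; pixel columns grow to the right and rows downward; lengths in m; the calibration is good to about 2 mm. A picture is of the moment at which its call begins: read the wrist's pose just before it. get_calibration takes no time and is no camera call; for the wrist camera it gives the pose at the moment of the call.
- close_job(): hands the job in; it is judged then, once.
The state is a dict: "clock": time; "qpos": joint angles; "qvel": joint speeds; "joint_efforts": joint torques, N m; "tcp_pos": TCP position; "eef_rot": TCP orientation; "contact_force": force on the tool from outside, world axes, zero at the start; "ft_torque": the same for the moment, N m; "finger_gap": finger opening in m; "gripper_force": force on a finger pad.
Only numpy, scipy, OpenCV 4.12 (cv2) and the standard library are available. Lean on these libraries where they do the work, as an engineer would, in place of code of your own. Each camera call takes 0.05 s, during which the arm holds its last target. There are 200 camera calls.

## Working session

There is one attempt and no reset: what is moved stays moved. The work goes in short steps, Python scripts to look and compute and a tool call to move; the robot and the scene stay as the last step left them, time stands still between calls to the robot, and variables do not carry over. Pictures are saved under pics/ and viewed, at most 10 in all, crops included, and the job is handed in when it is done.

Besides the shell and the picture viewer there is one more tool, called after "Request:" as name([rows], argument=value, ...), one row to a line, values as JSON. jog_arm: Moves the arm, as the interface text tells. Its arguments: {"type":"object","properties":{"delta_pos":{"type":"array","items":{"type":"array","items":{"type":"number"}}},"spin":{"type":"array","items":{"type":"number"}},"grip":{"type":"array","items":{"type":"number"}},"squeeze":{"type":"number"}},"required":["delta_pos","spin","grip"]}

```bash
ls; mkdir -p pics; cat > h.py <<'E'
import numpy as np, cv2
from plant import env, imaging, close_job
def grab(n):
    c=imaging.get_calibration(n); p,d=imaging.camera(n); return p,d,c
def pts(d,c):
    K=np.array(c["K"]);k=c["k1"]; dist=np.array([k,0,0,0,0.])
    h,w=d.shape; u,v=np.meshgrid(np.arange(w),np.arange(h))
    n=cv2.undistortPoints(np.stack([u,v],-1).reshape(-1,1,2).astype(np.float64),K,dist).reshape(h,w,2)
    P=np.dstack([n[...,0]*d,n[...,1]*d,d]); T=np.array(c["T"])
    return P@T[:3,:3].T+T[:3,3]
E
python3 - <<'E'
from h import *
print(env.state(),env.pinch_z)
for n in("top","scene"):
    p,d,c=grab(n); cv2.imwrite(f"pics/{n}0.png",p[...,::-1]); np.savez(f"{n}0.npz",p=p,P=pts(d,c),d=d); print(n,np.round(c["T"],3).tolist(),np.round(c["K"],1).tolist(),c["k1"])
E
```

```text
pics
{'clock': 0.0, 'qpos': array([ 1.07582198e+00,  2.17761319e-01,  1.61493774e+00,  5.26242906e-06,
        1.31128471e+00, -1.12198791e-01]), 'qvel': array([-1.21397165e-03, -7.02152597e-04, -7.46313474e-05, -6.50188304e-04,
        2.41006368e-04,  5.97226247e-04]), 'joint_efforts': array([ 2.03480806e-03, -3.96844339e+01, -3.03854764e+01, -6.86389399e-05,
        9.70933470e-03,  3.33027067e-06]), 'tcp_pos': array([0.23302357, 0.57905808, 0.22996194]), 'eef_rot': array([ 1.90222045e-01,  9.81740365e-01, -1.14012762e-03, -3.59832358e-04]), 'contact_force': array([ 0.41459155,  0.24813421, -0.18172701]), 'ft_torque': array([ 0.06642837, -0.01019315,  0.01171975]), 'gripper_force': 0.0, 'finger_gap': 0.08543524339575383} 0.0187
top [[-0.006, -0.988, 0.154, 0.335], [-1.0, 0.01, 0.026, 0.049], [-0.027, -0.154, -0.988, 1.394], [0.0, 0.0, 0.0, 1.0]] [[497.9, 0.0, 271.3], [0.0, 497.9, 206.5], [0.0, 0.0, 1.0]] -0.09212672192768775
scene [[0.809, 0.452, -0.375, 0.987], [0.588, -0.62, 0.52, -0.56], [0.003, -0.641, -0.767, 1.04], [0.0, 0.0, 0.0, 1.0]] [[387.6, 0.0, 281.1], [0.0, 387.6, 213.0], [0.0, 0.0, 1.0]] 0.034804941549265674
```

View pics/top0.png

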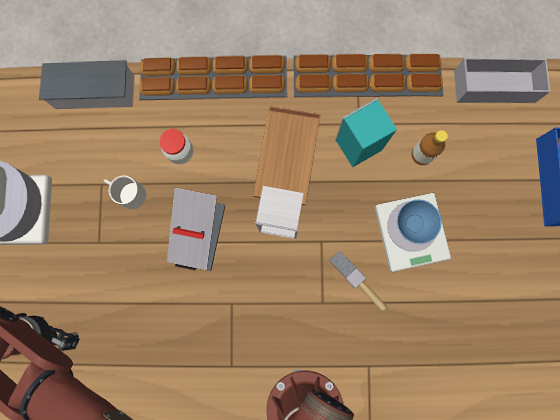

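View pics/scene0.png

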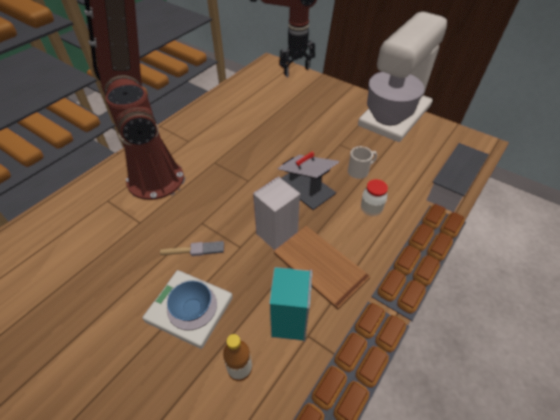

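The top view shows the board spanning (255–320, 108–205), with the standing tin on its near edge at about (280, 210). The lid is on its stand at the left: plate around (192, 230), red handle at (188, 232). The turquoise decoy at (365, 132) is not to be touched. The scene view shows the same layout, with the tin top at (277, 195) and the lid at (308, 163).

```bash
python3 - <<'E'
from h import *
def show(name,Q):
    r=cv2.minAreaRect(Q[:,:2].astype(np.float32)*1000); b=cv2.boxPoints(r)
    print(name,len(Q),"ctr",np.round(r[0],1),"sz",np.round(r[1],1),"z",np.round(np.percentile(Q[:,2],[5,50,95])*1000,1)); print(np.round(b).tolist())
for n in("top","scene"):
    z=np.load(n+"0.npz");p,P=z["p"],z["P"]; hsv=cv2.cvtColor(p,cv2.COLOR_RGB2HSV); H,S,V=[hsv[...,i].astype(int) for i in range(3)]
    X,Y,Z=P[...,0],P[...,1],P[...,2]; print(n)
    box=lambda x0,x1,y0,y1:(X>x0)&(X<x1)&(Y>y0)&(Y<y1)
    top=box(.3,.75,-.05,.2)&(Z>.192)&(Z<.21)&(S<60); show("tin top",P[top])
    if n=="top": base=box(.3,.9,-.1,.25)&(Z>.013)&(Z<.024)&(S>60)
    else: base=box(.3,.9,-.1,.25)&(Z>.013)&(Z<.024)&(S>60)
    l,k,st,_=cv2.connectedComponentsWithStats(base.astype(np.uint8))[0:4]; i=1+np.argmax(st[1:,4]); show("board",P[k==i])
    red=((H<6)|(H>174))&(S>150)&(V>90)&box(.2,.65,.2,.5)&(Z>.1)
    l,k,st,_=cv2.connectedComponentsWithStats(red.astype(np.uint8)); i=1+np.argmax(st[1:,4]); show("handle",P[k==i])
    lid=box(.2,.65,.1,.5)&(Z>.05)&(S<70)&(V>110)
    l,k,st,_=cv2.connectedComponentsWithStats(lid.astype(np.uint8)); print(st[1:][st[1:,4]>100].tolist())
    i=1+np.argmax(st[1:,4]); L=P[k==i]
    c=np.median(L,0)
    for _ in range(5):
        A=np.c_[L[:,:2],np.ones(len(L))]; w=np.linalg.lstsq(A,L[:,2],rcond=None)[0]; r=L[:,2]-A@w; L=L[abs(r)<max(.003,2*np.std(r))]
    show("lid",L); nrm=np.array([-w[0],-w[1],1]);nrm/=np.linalg.norm(nrm);print("normal",nrm,"tilt",np.degrees(np.arccos(nrm[2])),"uphill yaw",np.degrees(np.arctan2(w[1],w[0])),"res",np.std(r))
E
```

```text
top
tin top 1598 ctr [517.5  61.2] sz [103.1  96. ] z [197.8 201.8 205.5]
[[460.0, 20.0], [555.0, 1.0], [575.0, 103.0], [480.0, 121.0]]
board 4064 ctr [702.1  40.4] sz [150.3 272.2] z [14.8 19.3 23. ]
[[555.0, -9.0], [823.0, -58.0], [849.0, 90.0], [582.0, 139.0]]
handle 176 ctr [465.  294.3] sz [77.8 15.2] z [138.  146.6 151.8]
[[450.0, 258.0], [464.0, 255.0], [480.0, 331.0], [466.0, 334.0]]
[[117, 175, 22, 30, 108], [255, 186, 9, 39, 179], [167, 188, 50, 82, 2931]]
lid 2523 ctr [476.  292.9] sz [111.1 188.2] z [ 76.5 124.8 162.9]
[[373.0, 258.0], [557.0, 219.0], [579.0, 328.0], [395.0, 367.0]]
normal [-0.44392165  0.08931259  0.89160352] tilt 26.924558952767704 uphill yaw -11.375476072948786 res 0.001941572708798313
scene
tin top 896 ctr [521.6  64.2] sz [103.2  97.3] z [196.8 201.4 204.2]
[[465.0, 22.0], [560.0, 5.0], [579.0, 106.0], [483.0, 124.0]]
board 3483 ctr [702.6  42.4] sz [152.5 276.1] z [14.6 17.9 21.2]
[[553.0, -9.0], [825.0, -57.0], [852.0, 93.0], [580.0, 142.0]]
handle 72 ctr [468.2 296.5] sz [75.8 18.5] z [139.2 145.8 150.6]
[[453.0, 261.0], [471.0, 258.0], [484.0, 332.0], [466.0, 335.0]]
[[350, 148, 23, 19, 106], [278, 155, 61, 22, 658], [274, 177, 26, 18, 107]]
lid 637 ctr [479.5 294.6] sz [112.7 191.9] z [ 77.2 132.  164.6]
[[374.0, 260.0], [561.0, 219.0], [585.0, 329.0], [398.0, 370.0]]
normal [-0.44431973  0.0925355   0.8910764 ] tilt 26.991179577618464 uphill yaw -11.764443509269428 res 0.0011439272447742116
```

Request:
jog_arm([
  [0.02,-0.05,0.0],
  [0.038,-0.096,0.0],
  [0.056,-0.142,0.0],
  [0.074,-0.188,0.0],
  [0.092,-0.234,0.0],
  [0.11,-0.28,0.0],
  [0.128,-0.326,0.0],
  [0.144,-0.37,0.0],
], spin=[0.05,0.1,0.15,0.197,0.197,0.197,0.197,0.197], grip=[0,0,0,0,0,0,0,0])

```text
clock: 0.9
tcp_pos: [0.3775, 0.2077, 0.231]
eef_rot: [0.093, 0.996, -0.0, 0.0]
contact_force: [0.4, -0.1, -1.5]
finger_gap: -0.0
gripper_force: 0.0
```

Request:
jog_arm([
  [0.015,-0.04,0.0],
  [0.03,-0.08,0.0],
  [0.05,-0.13,0.0],
  [0.05,-0.13,-0.03],
  [0.05,-0.13,-0.062],
  [0.05,-0.13,-0.062],
], spin=[0,0,0,0,0,0], grip=[0,0,0,0,0,0])

```text
clock: 1.5
tcp_pos: [0.4231, 0.0789, 0.1645]
eef_rot: [0.094, 0.996, -0.001, -0.005]
contact_force: [-0.9, -0.8, 0.7]
finger_gap: 0.0001
gripper_force: 0.0
```

Request:
jog_arm([
  [0.02,-0.0037,0.0],
  [0.034,-0.0063,0.0],
  [0.044,-0.0081,0.0],
  [0.054,-0.01,0.0],
  [0.064,-0.0119,0.0],
  [0.074,-0.0137,0.0],
  [0.084,-0.0156,0.0],
  [0.084,-0.0156,0.0],
], spin=[0,0,0,0,0,0,0,0], grip=[0,0,0,0,0,0,0,0])

```text
clock: 2.3
tcp_pos: [0.517, 0.064, 0.1753]
eef_rot: [0.093, 0.996, 0.0, 0.006]
contact_force: [-0.4, -0.1, -0.1]
finger_gap: -0.0
gripper_force: 0.0
```

```bash
python3 - <<'E'
from h import *
p,d,c=grab("scene"); cv2.imwrite("pics/scene1.png",cv2.resize(p[80:330,180:450,::-1],None,fx=2,fy=2))
E
```

```text
(no output)
```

View pics/scene1.png

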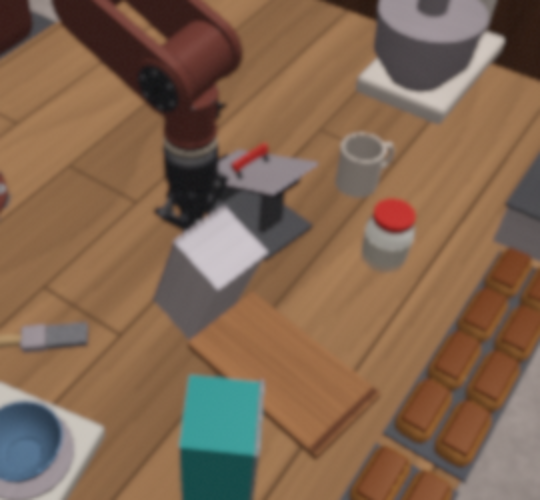

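The scene crop shows the tin's top face at (222, 248) tilting towards the board, its heel at the board edge around (190, 340) and the fingers behind it. I'll keep pushing.

Request:
jog_arm([
  [0.01,-0.0018,0.0],
  [0.02,-0.0037,0.0],
  [0.03,-0.0055,0.0],
  [0.04,-0.0074,0.0],
  [0.048,-0.009,0.0],
  [0.056,-0.0105,0.0],
  [0.064,-0.012,0.0],
  [0.064,-0.012,0.02],
], spin=[0,0,0,0,0,0,0,0], grip=[0,0,0,0,0,0,0,0])

```text
clock: 3.15
tcp_pos: [0.5741, 0.0519, 0.1862]
eef_rot: [0.093, 0.996, -0.0, -0.003]
contact_force: [0.0, 0.1, 0.2]
finger_gap: -0.0
gripper_force: 0.0
```

```bash
python3 - <<'E'
from h import *
p,d,c=grab("scene"); cv2.imwrite("pics/scene2.png",cv2.resize(p[80:330,180:450,::-1],None,fx=2,fy=2))
E
```

```text
(no output)
```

View pics/scene2.png

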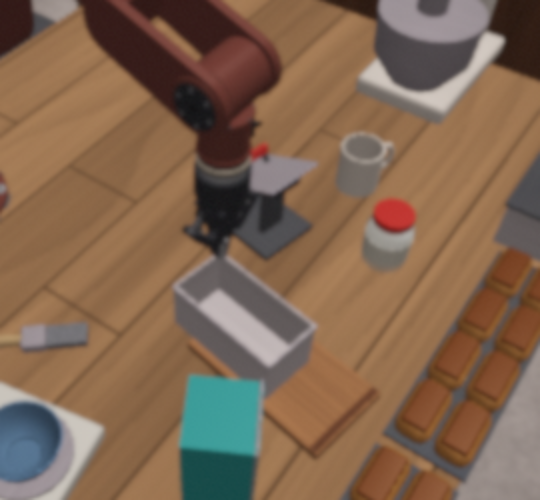

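The tin now lies mouth up on the board, with its corners at about (175, 292), (222, 258), (315, 325) and (270, 390). Next I'll move above the lid.

Request:
jog_arm([
  [0.0,0.0,0.045],
  [-0.01,0.03,0.075],
  [-0.03,0.075,0.075],
  [-0.05,0.12,0.075],
  [-0.07,0.165,0.075],
  [-0.09,0.21,0.075],
  [-0.104,0.243,0.075],
  [-0.104,0.243,0.075],
], spin=[0,0,0,0,0,0,0,0], grip=[0.085,0.085,0.085,0.085,0.085,0.085,0.085,0.085], squeeze=20)

```text
clock: 4.0
tcp_pos: [0.4695, 0.2991, 0.2644]
eef_rot: [0.09, 0.996, 0.001, -0.0]
contact_force: [0.5, -0.6, 0.4]
finger_gap: 0.0855
gripper_force: 0.0
```

```bash
python3 - <<'E'
from h import *
for _ in range(2):
    p,d,c=grab("wrist")
st=env.state(); print(st["tcp_pos"],st["eef_rot"],st["clock"])
cv2.imwrite("pics/wrist0.png",p[...,::-1]); np.savez("wrist0.npz",p=p,P=pts(d,c),d=d); print(np.round(c["T"],3).tolist())
for n in("top","scene"):
    p,d,c=grab(n); np.savez(n+"1.npz",p=p,P=pts(d,c)); P=pts(d,c); X,Y,Z=P[...,0],P[...,1],P[...,2]
    S=cv2.cvtColor(p,cv2.COLOR_RGB2HSV)[...,1]
    m=(X>.5)&(X<.85)&(Y>-.06)&(Y<.15)&(Z>.103)&(Z<.125)&(S<80); Q=P[m]
    r=cv2.minAreaRect(Q[:,:2].astype(np.float32)*1000); print(n,len(Q),r,np.median(Q[:,2]),np.round(cv2.boxPoints(r)).tolist())
E
```

```text
[0.47124328 0.29580216 0.26429276] [ 9.16265670e-02  9.95793369e-01 -2.04779567e-04  3.11999550e-04] 4.1
[[0.18, 0.944, 0.277, 0.4], [0.984, -0.172, -0.05, 0.31], [0.001, 0.282, -0.96, 0.407], [0.0, 0.0, 0.0, 1.0]]
top 508 ((624.0178833007812, 41.76479721069336), (105.64715576171875, 203.74423217773438), 79.7452392578125) 0.11350563942808467 [[514.0, 8.0], [715.0, -28.0], [734.0, 76.0], [533.0, 112.0]]
scene 492 ((627.2843627929688, 42.54359817504883), (109.02880859375, 205.06761169433594), 79.61975860595703) 0.11152013384137222 [[517.0, 7.0], [718.0, -30.0], [738.0, 78.0], [536.0, 115.0]]
```

View pics/wrist0.png

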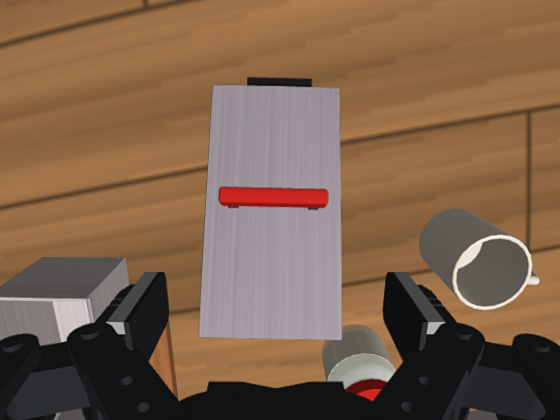

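The wrist view shows the handle bar from (219, 197) to (328, 198) and the stand's ledge at (280, 82), with the open fingers below at columns 165 and 385. The bar is roughly centred between the fingers.

```bash
cat >> h.py <<'E'
def handle(p,P):
    hsv=cv2.cvtColor(p,cv2.COLOR_RGB2HSV); H,S,V=[hsv[...,i].astype(int) for i in range(3)]
    m=((H<6)|(H>174))&(S>150)&(V>70)&(P[...,2]>.1)&(P[...,0]<.6+.4*(P[...,2]>.12))
    l,k,st,_=cv2.connectedComponentsWithStats(m.astype(np.uint8)); i=1+np.argmax(st[1:,4]); Q=P[k==i]
    a=cv2.PCACompute(Q[:,:2].astype(np.float32),None)[1][0]; a=a*np.sign(a[1]); c=Q.mean(0); t=(Q[:,:2]-c[:2])@a
    lo,hi=Q[t<np.percentile(t,4)].mean(0),Q[t>np.percentile(t,96)].mean(0)
    return dict(n=len(Q),mid=c[:2]+a*(t.min()+t.max())/2,span=np.ptp(t),axis_deg=np.degrees(np.arctan2(a[1],a[0])),z=np.percentile(Q[:,2],[2,50,98]),lo=lo,hi=hi,a=a)
E
python3 - <<'E'
from h import *
z=np.load("wrist0.npz"); p,P=z["p"],z["P"]; print(handle(p,P))
S=cv2.cvtColor(p,cv2.COLOR_RGB2HSV)[...,1]
m=(S<50)&(p[...,0]>120)&(P[...,2]>.06)&(P[...,2]<.17)&(P[...,0]<.6)&(P[...,0]>.36)
l,k,st,_=cv2.connectedComponentsWithStats(m.astype(np.uint8)); i=1+np.argmax(st[1:,4]); L=P[k==i]
r=cv2.minAreaRect(L[:,:2].astype(np.float32)*1000); print(st[i],r); 
A=np.c_[L[:,:2],np.ones(len(L))]; w=np.linalg.lstsq(A,L[:,2],rcond=None)[0]; print(w,np.std(L[:,2]-A@w), "z at ctr",w@[r[0][0]/1e3,r[0][1]/1e3,1])
print(env.state()["tcp_pos"])
E
```

```text
{'n': 1967, 'mid': array([0.46505739, 0.29626218]), 'span': np.float64(0.07876356541299309), 'axis_deg': np.float32(78.29037), 'z': array([0.13803364, 0.14638523, 0.14905619]), 'lo': array([0.45738087, 0.25941203, 0.14589803]), 'hi': array([0.47266651, 0.33310993, 0.14604695]), 'a': array([0.20295185, 0.9791887 ], dtype=float32)}
[  199    85   143   255 31785] ((478.2247314453125, 293.5599365234375), (110.01519775390625, 187.67910766601562), 78.30591583251953)
[ 0.49897934 -0.10233298 -0.09024326] 0.0011895409936370101 z at ctr 0.11834013936840225
[0.47192338 0.29449168 0.26425086]
```

Request:
jog_arm([
  [-0.0035,0.0005,-0.04],
  [-0.0035,0.0005,-0.08],
  [-0.0035,0.0005,-0.112],
  [-0.0035,0.0005,-0.112],
  [-0.0035,0.0005,-0.112],
], spin=[-0.02,-0.02,-0.02,-0.02,-0.02], grip=[0.0854,0.0854,0.0854,0.0854,0.0854])

```text
clock: 4.7
tcp_pos: [0.4685, 0.2946, 0.1523]
eef_rot: [0.104, 0.995, -0.0, -0.0]
contact_force: [0.7, 0.3, 0.3]
finger_gap: 0.0853
gripper_force: 0.0
```

```bash
python3 - <<'E'
from h import *
p,d,c=grab("wrist"); P=pts(d,c); st=env.state(); print(st["tcp_pos"],st["eef_rot"],st["finger_gap"])
cv2.imwrite("pics/wrist1.png",p[...,::-1]); np.savez("wrist1.npz",p=p,P=P,d=d); print(handle(p,P))
E
```

```text
[0.46959296 0.29539266 0.15396202] [1.03462196e-01 9.94632587e-01 5.99336606e-04 1.11003909e-03] 0.08537349790585826
{'n': 4756, 'mid': array([0.4635292 , 0.29636681]), 'span': np.float64(0.07912692104373566), 'axis_deg': np.float32(78.38902), 'z': array([0.14299104, 0.14657805, 0.14913394]), 'lo': array([0.45614254, 0.25956713, 0.14642616]), 'hi': array([0.47120712, 0.33325512, 0.14633899]), 'a': array([0.20126553, 0.97953665], dtype=float32)}
```

View pics/wrist1.png

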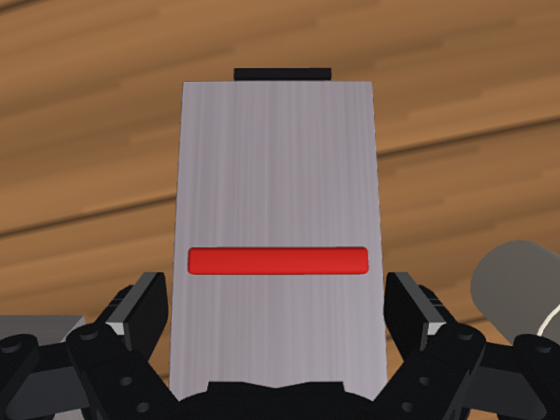

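The bar now spans columns 188–368 at row 261, and the finger pads are at columns 167 and 385, so it is centred to within 1 mm. I'll descend and grip.

Request:
jog_arm([
  [0.0,0.0003,-0.015],
  [0.0,0.0003,-0.028],
  [0.0,0.0003,-0.04],
  [0.0,0.0003,-0.04],
  [0.0,0.0003,-0.04],
], spin=[0,0,0,0,0], grip=[0.0854,0.0854,0.0854,0.0854,0.0854])

```text
clock: 5.25
tcp_pos: [0.4674, 0.2958, 0.1115]
eef_rot: [0.103, 0.995, -0.0, -0.001]
contact_force: [0.1, -0.4, 0.8]
finger_gap: 0.0854
gripper_force: 0.0
```

Request:
jog_arm([
  [0.0,0.0,0.0],
  [0.0,0.0,0.0],
  [0.0,0.0,0.0],
  [0.0,0.0,0.0],
  [0.0,0.0,0.0],
], spin=[0,0,0,0,0], grip=[0.072,0.072,0.072,0.072,0.072], squeeze=25)

```text
clock: 5.75
tcp_pos: [0.4681, 0.2961, 0.1126]
eef_rot: [0.103, 0.995, 0.0, 0.0]
contact_force: [-0.2, 0.8, 0.2]
finger_gap: 0.0793
gripper_force: 31.5
```

Request:
jog_arm([
  [0.0,0.0,0.01],
  [0.0,0.0,0.02],
  [0.0,0.0,0.035],
  [0.0,0.0,0.055],
  [0.0,0.0,0.08],
  [0.0,0.0,0.11],
  [0.0,0.0,0.13],
  [0.0,0.0,0.13],
], spin=[0,0,0,0,0,0,0,0], grip=[0.072,0.072,0.072,0.072,0.072,0.072,0.072,0.072])

```text
clock: 6.55
tcp_pos: [0.4707, 0.2973, 0.2481]
eef_rot: [0.103, 0.995, 0.003, 0.004]
contact_force: [-0.6, 0.0, -2.4]
finger_gap: 0.0792
gripper_force: 31.8
```

```bash
cat >> h.py <<'E'
def plate(p,P,y0=-9,y1=9):
    S=cv2.cvtColor(p,cv2.COLOR_RGB2HSV)[...,1]
    t=env.state()["tcp_pos"]
    m=(S<50)&(p[...,0]>110)&(abs(P[...,2]-t[2])<.08)&(np.hypot(P[...,0]-t[0],P[...,1]-t[1])<.125)
    l,k,st,_=cv2.connectedComponentsWithStats(m.astype(np.uint8)); i=1+np.argmax(st[1:,4]); L=P[k==i]
    r=cv2.minAreaRect(L[:,:2].astype(np.float32)*1000)
    for _ in range(3):
        A=np.c_[L[:,:2],np.ones(len(L))]; w=np.linalg.lstsq(A,L[:,2],rcond=None)[0]; e=abs(L[:,2]-A@w); L=L[e<.006]
    return dict(n=len(L),rect=r,w=w,tilt=np.degrees(np.arctan(np.hypot(*w[:2]))),dir=np.degrees(np.arctan2(w[1],w[0])),zc=w@[r[0][0]/1e3,r[0][1]/1e3,1])
E
python3 - <<'E'
from h import *
p,d,c=grab("wrist"); P=pts(d,c); st=env.state(); print(st["tcp_pos"],st["finger_gap"],st["contact_force"])
cv2.imwrite("pics/wrist2.png",p[...,::-1]); print(handle(p,P)); print(plate(p,P))
E
```

```text
[0.46934999 0.29665684 0.2453723 ] 0.07933606623699786 [-0.68112947  0.00963079 -2.38208336]
{'n': 8383, 'mid': array([0.46544998, 0.29792436]), 'span': np.float64(0.07992507441322702), 'axis_deg': np.float32(78.34222), 'z': array([0.27698116, 0.28194288, 0.28467005]), 'lo': array([0.4585751 , 0.2607874 , 0.28123696]), 'hi': array([0.47362747, 0.33486477, 0.28194364]), 'a': array([0.20206572, 0.979372  ], dtype=float32)}
{'n': 50650, 'rect': ((432.997314453125, 305.0906066894531), (110.26883697509766, 88.56706237792969), 78.29353332519531), 'w': array([ 0.50877182, -0.0984272 ,  0.03831442]), 'tilt': np.float64(27.393427688367915), 'dir': np.float64(-10.949202831561182), 'zc': np.float64(0.22858204084471082)}
```

View pics/wrist2.png

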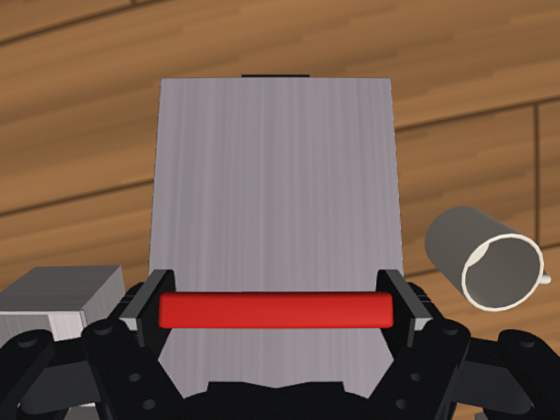

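The lid is held by its handle ends, with the bar at row 310 between columns 160 and 392, and it is still tilted 27°. I'll carry it over the tin.

Request:
jog_arm([
  [0.006,-0.01,0.005],
  [0.018,-0.03,0.01],
  [0.034,-0.055,0.01],
  [0.05,-0.08,0.01],
  [0.065,-0.105,0.01],
  [0.081,-0.13,0.01],
  [0.096,-0.155,0.01],
  [0.112,-0.18,0.01],
], spin=[0.023,0.023,0.023,0.023,0.023,0.023,0.023,0.023], grip=[0.072,0.072,0.072,0.072,0.072,0.072,0.072,0.072])

```text
clock: 7.4
tcp_pos: [0.5791, 0.1148, 0.2501]
eef_rot: [0.091, 0.996, -0.0, -0.002]
contact_force: [0.0, -0.3, -2.4]
finger_gap: 0.0796
gripper_force: 31.8
```

Request:
jog_arm([
  [0.015,-0.025,0.0],
  [0.03,-0.048,0.0],
  [0.04,-0.064,0.0],
  [0.0465,-0.0747,0.0],
  [0.0465,-0.0747,-0.025],
  [0.0465,-0.0747,-0.05],
  [0.0465,-0.0747,-0.05],
], spin=[0,0,0,0,0,0,0], grip=[0.072,0.072,0.072,0.072,0.072,0.072,0.072])

```text
clock: 8.1
tcp_pos: [0.6224, 0.0418, 0.1967]
eef_rot: [0.091, 0.996, -0.0, -0.006]
contact_force: [-0.5, -0.3, -3.7]
finger_gap: 0.0794
gripper_force: 32.3
```

```bash
python3 - <<'E'
from h import *
p,d,c=grab("wrist"); P=pts(d,c); st=env.state(); print(st["tcp_pos"],st["eef_rot"],st["finger_gap"],st["contact_force"])
print(handle(p,P)); print(plate(p,P))
p,d,c=grab("scene"); np.savez("scene3.npz",p=p,P=pts(d,c)); p2,d2,c2=grab("top"); np.savez("top3.npz",p=p2,P=pts(d2,c2))
a=cv2.resize(p[80:330,220:420,::-1],(400,500)); b=cv2.resize(p2[60:260,200:360,::-1],(400,500)); cv2.imwrite("pics/both3.png",np.hstack([a,b]))
E
```

```text
[0.62390861 0.04188297 0.19919477] [ 9.10050125e-02  9.95844123e-01  3.41859274e-06 -3.54560649e-03] 0.07914866165527051 [-0.82802832 -0.45612382 -2.60075309]
{'n': 8384, 'mid': array([0.61794051, 0.04264622]), 'span': np.float64(0.08016778835830336), 'axis_deg': np.float32(79.64523), 'z': array([0.2257874 , 0.23063864, 0.23329622]), 'lo': array([0.61161425, 0.00532977, 0.23038323]), 'hi': array([0.62515334, 0.07961485, 0.23032665]), 'a': array([0.17974262, 0.98371375], dtype=float32)}
{'n': 50751, 'rect': ((583.850830078125, 48.82630157470703), (110.42169189453125, 89.41194152832031), 79.6092529296875), 'w': array([ 0.48334363, -0.08862557, -0.09997172]), 'tilt': np.float64(26.16957659118023), 'dir': np.float64(-10.390300049433069), 'zc': np.float64(0.17790160016902956)}
```

View pics/both3.png

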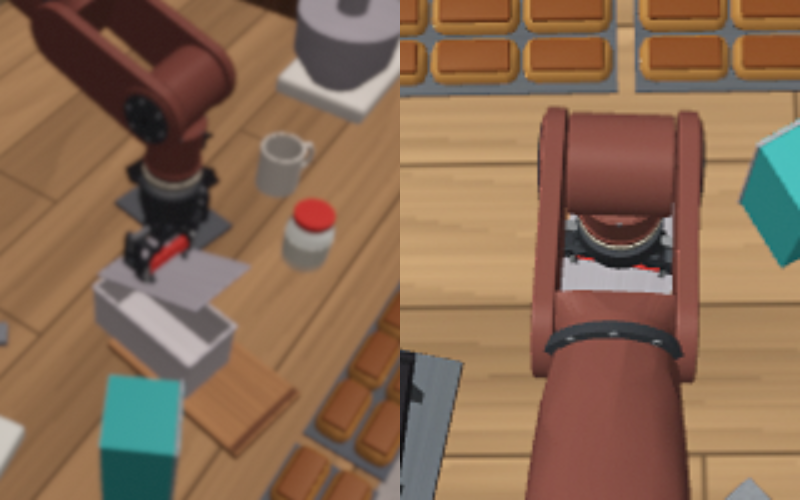

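The left crop shows the tilted lid over the tin, with its low end towards the robot and the rim corner at about (95, 285). In the right (top) crop the arm hides most of the lid. I'll let it settle, then measure again.

Request:
jog_arm([
  [0,0,0],
  [0,0,0],
  [0,0,0],
  [0,0,0],
], spin=[0,0,0,0], grip=[0.072,0.072,0.072,0.072])

```text
clock: 8.65
tcp_pos: [0.6267, 0.0413, 0.203]
eef_rot: [0.091, 0.996, 0.0, 0.001]
contact_force: [-0.7, 1.1, -2.3]
finger_gap: 0.0791
gripper_force: 32.4
```

```bash
python3 - <<'E'
from h import *
for _ in range(3):
    p,d,c=grab("wrist"); P=pts(d,c); st=env.state(); h=handle(p,P); q=plate(p,P)
    print(np.round(st["tcp_pos"]*1e3,1),"bar top",np.round(h["mid"]*1e3,1),h["z"][1],h["axis_deg"],"tilt",q["tilt"],q["dir"],np.round(h["lo"][2]-h["hi"][2],4))
p,d,c=grab("scene");P=pts(d,c);X,Y,Z=P[...,0],P[...,1],P[...,2];S=cv2.cvtColor(p,cv2.COLOR_RGB2HSV)[...,1]
m=(X>.5)&(X<.85)&(Y>-.06)&(Y<.15)&(S<80)&(p[...,0]>90)
r=m&(Z>.103)&(Z<.125); Q=P[r]; R=cv2.minAreaRect(Q[:,:2].astype(np.float32)*1000); print("tin",R)
w=np.array([0.49,-.0895,0]); # plate plane: z - w.xy = const
pl=m&(Z>.14); g=Z-w[0]*X-w[1]*Y; g0=np.median(g[pl]); pl&=abs(g-g0)<.008
R2=cv2.minAreaRect(P[pl][:,:2].astype(np.float32)*1000); print("lid",pl.sum(),R2,np.round(cv2.boxPoints(R2)).tolist()); print("tinbox",np.round(cv2.boxPoints(R)).tolist())
print(handle(p,P))
E
```

```text
[626.6  41.3 202.8] bar top [621.9  42.2] 0.23685570081541973 79.620514 tilt 26.944607120021704 -10.263144032866146 0.0
[626.5  41.3 202.6] bar top [621.7  42.1] 0.23662229407780583 79.64054 tilt 26.91291978453454 -10.278143668579306 -0.0001
[626.5  41.3 202.5] bar top [621.6  42.2] 0.2364135461480883 79.61756 tilt 26.902125259502668 -10.277477582656147 -0.0002
tin ((626.76416015625, 42.25160217285156), (106.59162139892578, 206.676513671875), 79.81544494628906)
lid 1184 ((638.0590209960938, 39.631690979003906), (113.40438079833984, 190.07359313964844), 79.71826934814453) [[534.0, 1.0], [721.0, -33.0], [742.0, 78.0], [555.0, 112.0]]
tinbox [[516.0, 8.0], [719.0, -28.0], [738.0, 76.0], [534.0, 113.0]]
{'n': 133, 'mid': array([0.63072271, 0.04003257]), 'span': np.float64(0.08877927131550915), 'axis_deg': np.float32(85.41171), 'z': array([0.22541062, 0.23617069, 0.27710862]), 'lo': array([6.32020543e-01, 1.13066131e-04, 2.61213575e-01]), 'hi': array([0.63345725, 0.08264944, 0.23351805]), 'a': array([0.07999519, 0.9967952 ], dtype=float32)}
```

Request:
jog_arm([
  [0.0,0.0006,-0.015],
  [0.0,0.0006,-0.03],
  [0.0,0.0006,-0.04],
  [0.0,0.0006,-0.045],
  [0.0,0.0006,-0.05],
  [0.0,0.0006,-0.054],
  [0.0,0.0006,-0.058],
  [0.0,0.0006,-0.058],
], spin=[0,0,0,0,0,0,0,0], grip=[0.072,0.072,0.072,0.072,0.072,0.072,0.072,0.072], squeeze=20)

```text
clock: 9.65
tcp_pos: [0.6266, 0.0419, 0.1443]
eef_rot: [0.091, 0.996, 0.0, 0.0]
contact_force: [0.4, -0.7, 1.5]
finger_gap: 0.0796
gripper_force: 32.8
```

```bash
cat > m.py <<'E'
from h import *
p,d,c=grab("wrist"); P=pts(d,c); st=env.state(); h=handle(p,P); q=plate(p,P)
print(np.round(st["tcp_pos"]*1e3,1),st["contact_force"].round(1),"bar top",np.round(h["mid"]*1e3,1),h["z"][1],h["axis_deg"],"tilt",q["tilt"],q["dir"])
p,d,c=grab("scene");P=pts(d,c);X,Y,Z=P[...,0],P[...,1],P[...,2];S=cv2.cvtColor(p,cv2.COLOR_RGB2HSV)[...,1]
cv2.imwrite("pics/s.png",cv2.resize(p[150:300,240:380,::-1],None,fx=4,fy=4))
E
python3 m.py
```

```text
[626.6  41.9 144.5] [ 1.5 -0.6  0.9] bar top [622.   42.6] 0.17842076496299125 79.68608 tilt 19.004332426183772 -10.207091837663501
```

Request:
jog_arm([
  [0.0,0.0,-0.004],
  [0.0,0.0,-0.008],
  [0.0,0.0,-0.012],
  [0.0,0.0,-0.016],
  [0.0,0.0,-0.02],
  [0.0,0.0,-0.023],
  [0.0,0.0,-0.026],
  [0.0,0.0,-0.026],
], spin=[0,0,0,0,0,0,0,0], grip=[0.072,0.072,0.072,0.072,0.072,0.072,0.072,0.072])

```text
clock: 10.55
tcp_pos: [0.6259, 0.0419, 0.1176]
eef_rot: [0.091, 0.996, 0.0, -0.001]
contact_force: [1.5, 0.2, 0.1]
finger_gap: 0.0793
gripper_force: 33.0
```

```bash
python3 m.py
```

```text
[626.2  41.9 117.9] [ 1.1 -0.3  0.5] bar top [621.3  42.6] 0.1521422731082675 79.67552 tilt 2.9891394972324137 -9.463048618311158
```

View pics/s.png

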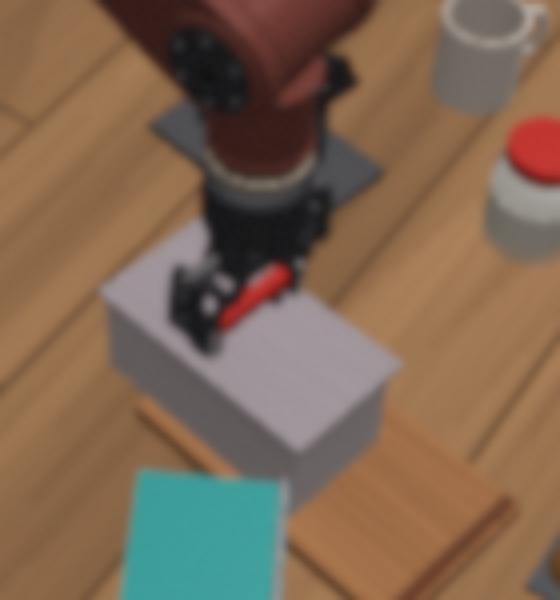

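The scene crop shows the lid nearly level over the tin (corners (100, 290), (300, 450) and (400, 362)), with its edges lined up with the walls. I'll lower it the last few millimetres.

Request:
jog_arm([
  [0.0,0.0,-0.001],
  [0.0,0.0,-0.002],
  [0.0,0.0,-0.003],
  [0.0,0.0,-0.004],
  [0.0,0.0,-0.005],
  [0.0,0.0,-0.005],
], spin=[0,0,0,0,0,0], grip=[0.072,0.072,0.072,0.072,0.072,0.072])

```text
clock: 11.25
tcp_pos: [0.6273, 0.0417, 0.114]
eef_rot: [0.091, 0.996, -0.0, 0.001]
contact_force: [3.0, -0.0, 2.3]
finger_gap: 0.0792
gripper_force: 33.3
```

```bash
python3 m.py
```

```text
[627.2  41.7 114. ] [ 2.5 -1.3  2.5] bar top [622.6  42.5] 0.14859062746916865 79.69104 tilt 0.6885663195754462 -6.5044526588240785
```

Request:
jog_arm([
  [0,0,0],
  [0,0,0],
  [0,0,0],
  [0,0,0],
  [0,0,0],
], spin=[0,0,0,0,0], grip=[0.081,0.083,0.0854,0.0854,0.0854])

```text
clock: 11.85
tcp_pos: [0.6261, 0.042, 0.1129]
eef_rot: [0.091, 0.996, 0.0, -0.0]
contact_force: [0.1, -0.1, 0.3]
finger_gap: 0.0855
gripper_force: 0.0
```

Request:
jog_arm([
  [0,0,0.01],
  [0,0,0.02],
  [0,0,0.035],
  [0,0,0.06],
  [0,0,0.1],
  [-0.04,0,0.12],
  [-0.08,0,0.12],
  [-0.08,0,0.12],
], spin=[0,0,0,0,0,0,0,0], grip=[0.0854,0.0854,0.0854,0.0854,0.0854,0.0854,0.0854,0.0854])

```text
clock: 12.65
tcp_pos: [0.5418, 0.0423, 0.234]
eef_rot: [0.091, 0.996, -0.0, -0.002]
contact_force: [-0.2, -0.7, -0.8]
finger_gap: 0.0856
gripper_force: 0.0
```

```bash
python3 - <<'E'
from h import *
p,d,c=grab("wrist"); P=pts(d,c); print(env.state()["tcp_pos"],handle(p,P)); S=cv2.cvtColor(p,cv2.COLOR_RGB2HSV)[...,1]
for n in("wrist","scene"):
    if n!="wrist": p,d,c=grab(n); P=pts(d,c); S=cv2.cvtColor(p,cv2.COLOR_RGB2HSV)[...,1]
    m=(S<50)&(p[...,0]>100)&(abs(P[...,2]-.116)<.014)&(P[...,0]>.48)&(P[...,0]<.76)&(P[...,1]<.13)&(P[...,1]>-.05); L=P[m]
    print(n,cv2.minAreaRect(L[:,:2].astype(np.float32)*1000)); A=np.c_[L[:,:2],np.ones(len(L))]; w=np.linalg.lstsq(A,L[:,2],rcond=None)[0]; print(w,np.degrees(np.arctan(np.hypot(*w[:2]))),w@[.626,.042,1])
a=cv2.resize(p[150:300,240:380,::-1],(560,600)); cv2.imwrite("pics/end.png",a)
E
```

```text
[0.54443523 0.04210969 0.23440213] {'n': 2515, 'mid': array([0.62274113, 0.04254174]), 'span': np.float64(0.07893355320435674), 'axis_deg': np.float32(78.75848), 'z': array([0.13574498, 0.14778258, 0.14961124]), 'lo': array([0.61637581, 0.00549188, 0.14568776]), 'hi': array([0.63013082, 0.07918605, 0.1462388 ]), 'a': array([0.19494514, 0.9808141 ], dtype=float32)}
wrist ((617.2952880859375, 43.579139709472656), (109.91661834716797, 192.6119842529297), 79.64366912841797)
[0.00066065 0.00062562 0.11607231] 0.0521316071056717 0.11651215312745347
scene ((627.0165405273438, 41.5888557434082), (112.16017150878906, 213.27630615234375), 79.99269104003906)
[-0.0076768   0.00786689  0.1209467 ] 0.6297623310329364 0.11647143615272694
```

View pics/end.png

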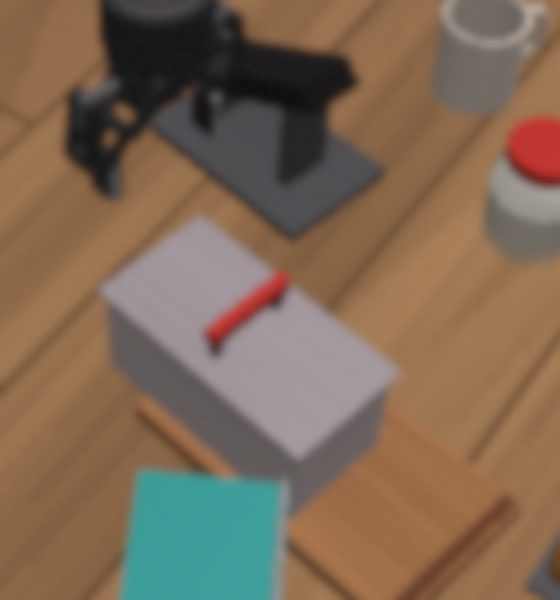

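The lid sits level (0.05° tilt by the wrist camera). Its top is at 116.5 mm against the expected 116 mm, and it is centred on the tin (handle at (250, 308) in the crop). The gripper is clear, so I'll hand in.

```bash
python3 -c "
from h import *
print(close_job())"
```

```text
the job is handed in; nothing more can be done
None
```

I tipped the tin onto the board mouth up, seated the lid level on its rim and backed the gripper clear; the job was handed in at about 13 s on the robot's clock, and the hand-in call gave no verdict.

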